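# Release the extraction key left latched

## Robot

A 6-joint arm with a two-finger parallel gripper is mounted at the origin on the work surface. World frame = base frame: x ahead of the robot, y to its left, z up, the work surface at z = 0. Lengths are in mm, angles in rad, forces in N, time in s.
With the tool pointing down it reaches from about 400 to 925 mm from the base axis. Payload 12.5 kg.
Tool frame: the origin (TCP) lies midway between the tips of the shut fingers; the grasp point (between the pads) lies 19 mm behind it; x points along the fingers, y is the direction in which the jaws open and shut, and the axes are right-handed (so a half turn about x gives the same grasp; the last joint's range is limited). The gripper opens to 95 mm and grips with 3 to 60 N. Pads are 20 mm wide; open, the fingers measure 119 mm over their backs; the gripper's body (75 mm by 180 mm) begins 59 mm behind the grasp point.
Start: joints at [-1.394, 0.491, 1.559, -0, 1.092, -0.106], TCP at [174.426, -600.185, 214.661] pointing down, gripper open.
Joint ranges: [-3.1, 3.1], [-0.84, 2.19], [0.05, 2.79], [-1.13, 4.28], [0.06, 2.93], [-2.69, 2.69]. Speed limits (rad/s): [2.22, 2.22, 2.79, 3.14, 3.14, 3.14].

## Interface

Orientations are given as [roll, pitch, yaw] about the fixed x, y, z axes, in that order (R = Rz(yaw) Ry(pitch) Rx(roll)).
In Python, from cell import state, read_camera, job_done gives the robot as it stands.
- The arm moves only by the tool move_arm, never from a script. Its argument "targets" is a list of rows, each a list of 7 numbers: the shift along the world's x, y, z in m, then the turn, a rotation vector about the world's x, y, z in degrees, then the gripper's target within -1 to 1 (fully open at 1, half-way at 0, shut at -1). In form: [[dx, dy, dz, wx, wy, wz, hand], ...]. A call has 1 to 10 rows; each row is the pose to reach, as a shift and turn from the pose commanded when the call began; what a row does not reach only later rows make up. A row lasts 1/10 s, in which the tool goes at most 50 mm and 8.59 degrees, less where a joint would pass 70% of its speed; a pose out of reach is approached as far as the arm can. A call with a gripper value outside its range is refused whole. The fingers move at their own pace and stop on an object; the grip force is fixed at half the most. Time passes only in rows, so rows that repeat a pose let the fingers close. It gives the time, the measured TCP pose, the force and the opening at its end, in the units of the state.
- state(): the state, without advancing time (a new reading comes with each control period).
- read_camera(name): name is "side" or "top" or "wrist"; returns a dict with "img" (384x512x3 uint8, blue, green, red), "mtx" (3x3 intrinsics, pixels), "cam_to_world" (4x4, takes a point from camera to world coordinates); the wrist camera has in their place "mount" (4x4, takes a point from camera to tool coordinates, whose origin is the TCP and whose axes are the tool frame's). Camera axes: x right, y up, looking along -z (the intrinsics and any distortion apply to the point x, -y, -z); pixel columns grow to the right and rows downward; lengths in mm; the calibration is good to about 2 mm. A picture is of the moment at which its call begins: read the wrist's pose just before it. There is no depth.
- job_done(): hands the job in, once; it reports no verdict.
The state is a dict: "t": time; "joints": joint angles; "qvel": joint speeds; "tau": joint torques, N m; "eef_pos": TCP position; "tcp_rot": TCP orientation; "ft_force": force on the tool from outside, world axes, zero at the start; "moment": the same for the moment, N m; "opening": opening from 0.0 (shut) to 1.0 (fully open).
Only numpy, scipy, OpenCV 4.12 (cv2) and the standard library are available. Lean on these libraries where they do the work, as an engineer would, in place of code of your own. Each camera call takes 0.05 s, during which the arm holds its last target.

## Task

One of the four alike keys on the bench control box has been left latched down, so its extraction branch is still on. Go along the row from the robot's left to its right and tap every key lightly with the fingertips to feel which one it is, then press that key home and let it spring up, so that all four keys stand up. Do not push any of the other three so far that it latches, and leave the things around the box where they are.

Things in the scene. Friction and masses are not known exactly. Their poses are not given: they have to be found in the camera images.
- console: Grey die-cast control box, fixed, 280 mm long (y), 104 mm deep (x), lid 72 mm above the bench. Origin at the centre of its underside; z up, y along the key row to the robot's left, x away from the robot (yaw within 0.45 rad). The keys stand on the lid's long centre line at y = +82.5, +27.5, -27.5 and -82.5 mm, left to right (55 mm pitch).
- key_a: One of four alike key units (a to d; the letters are shuffled along the row, go by position): light grey cap 32 x 32 mm in a black frame 44 x 44 mm, 4 mm above the lid. The pose is that of the fixed unit and does not follow the cap: origin at the centre of the cap's top face when the key is UP, 88 mm above the bench, 16 mm above the lid; z up, y along the row to the robot's left.
- key_b: As key_a. All four keys: push-push latch, straight down, 9 mm to the stop. A cap that is up starts to give at about 1.5 N and takes 3.5 N at 6 mm, 4.5 N at the stop. Let go before 6.8 mm it springs back up; pushed past about 7.5 mm and let go, it stays latched, its top 5 mm below the up height.
- key_c: As key_a. All four keys: a latched cap, its top 5 mm below the up height, does not give until about 3 N; pushed on to the stop (4 mm further, 4.5 N), held a moment and let go, it springs up. Let go short of 7 mm below the up height, it stays latched.
- key_d: As key_a. All four keys: at the stop the cap's top is still 3 mm above the black frame. Caps are rigid and flat on top. The keys are damped: about 0.3 N more for each 10 mm/s of pushing speed.
- oil_bottle_mid (a point): Loose white plastic oil bottle, 48 mm across, 130 mm high, standing beyond the box's left end; this point is on its axis 50 mm up. Not part of the job.
- collet_mid (a point): Loose steel collet, 32 mm across at its wider top end, 55 mm high, standing on end on the robot's side of the box; this point is at its centre. Not part of the job.
- screwdriver_grip (a point): Loose screwdriver, 180 mm long, lying on the robot's side of the box; this point is in its handle. Not part of the job.
- parts_bin_mid (a point): Loose blue open parts bin, 120 x 90 x 50 mm, standing beyond the box's right end; this point is at its centre, half-way up. Not part of the job.

How it is judged:
By the outcome, as a careful person would: the job done as asked, in the order asked, and still so for the second after the job is handed in, with the robot touching nothing.
It also fails if it takes over 54 s, if anything falls off the work surface, if the arm or the gripper's body presses on something with over 40 N, if the wrist force passes 120 N, or if a joint passes its speed limit or range.

## Working session

There is one attempt and no reset: what is moved stays moved. The work goes in short steps, Python scripts to look and compute and a tool call to move; the robot and the scene stay as the last step left them, time stands still between calls to the robot, and variables do not carry over. Pictures are saved under pics/ and viewed, and the job is handed in when it is done.

Besides the shell and the picture viewer there is one more tool, called after "Call:" as name(argument=value, ...) on one line, values as JSON. move_arm: Moves the arm, as the interface text tells. Its arguments: {"type":"object","properties":{"targets":{"type":"array"}},"required":["targets"]}

```bash
mkdir -p pics; ls; python3 - <<'E'
from cell import state, read_camera
import cv2,numpy as np
s=state();print(s)
for n in("side","top"):
    c=read_camera(n);cv2.imwrite(f"pics/{n}0.png",c["img"]);np.savez(f"{n}0.npz",**{k:v for k,v in c.items()})
    print(n,c["mtx"],c["cam_to_world"],[k for k in c])
E
```

```text
pics
{'t': 0.0, 'joints': array([-1.39359276e+00,  4.91592715e-01,  1.55944195e+00,  2.77692512e-05,
        1.09167157e+00, -1.05572378e-01]), 'qvel': array([-5.08638396e-04, -1.27510321e-03, -2.14544031e-04, -2.72344006e-04,
       -1.10029098e-03,  5.51748815e-05]), 'tau': array([ 2.17834553e-03, -6.12638283e+01, -2.58178908e+01,  6.93047815e-02,
        4.82777855e-02, -1.26368022e-04]), 'eef_pos': array([ 174.39287068, -599.93582499,  214.04372529]), 'tcp_rot': array([-1.69848129,  1.56968247,  1.7258745 ]), 'ft_force': array([0.45300718, 0.28243964, 0.37423532]), 'moment': array([ 0.03980695, -0.0089737 , -0.02714247]), 'opening': 1.0005810399363155}
side [[432.9303422    0.         256.58483048]
 [  0.         432.9303422  184.88260479]
 [  0.           0.           1.        ]] [[ 9.86158297e-01  1.16394572e-01 -1.18085208e-01  4.67145765e+02]
 [-1.65578277e-01  6.53961981e-01 -7.38185317e-01 -6.36368047e+02]
 [-8.69752800e-03  7.47519920e-01  6.64182446e-01  6.89952739e+02]
 [ 0.00000000e+00  0.00000000e+00  0.00000000e+00  1.00000000e+00]] ['img', 'mtx', 'cam_to_world']
top [[481.9765305    0.         255.51449163]
 [  0.         481.9765305  189.33668254]
 [  0.           0.           1.        ]] [[-7.86753216e-03  9.96732551e-01 -8.03885841e-02  4.46693836e+02]
 [-9.99924015e-01 -7.07875495e-03  1.00923393e-02  4.10950463e+01]
 [ 9.49031204e-03  8.04618776e-02  9.96712506e-01  1.22146684e+03]
 [ 0.00000000e+00  0.00000000e+00  0.00000000e+00  1.00000000e+00]] ['img', 'mtx', 'cam_to_world']
```

View pics/side0.png

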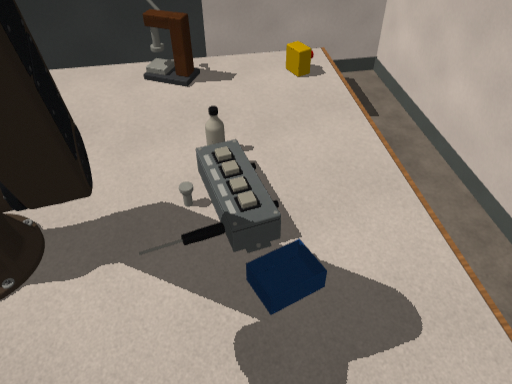

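View pics/top0.png

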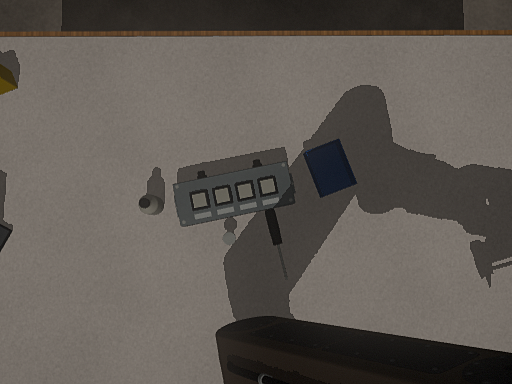

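The side view shows the box at about (237,190), the bottle at (214,130), the collet at (187,195), the screwdriver at (203,233) and the bin at (286,275). In the top view the four caps run from (200,200) to (268,186).

```bash
cat > h.py <<'E'
import numpy as np,cv2
def ray(c,u,v):
    M=c["cam_to_world"];K=c["mtx"]
    d=np.array([(u-K[0,2])/K[0,0],-(v-K[1,2])/K[1,1],-1.0])
    return M[:3,3],M[:3,:3]@d
def plane(c,u,v,z):
    o,d=ray(c,u,v);return o+d*(z-o[2])/d[2]
E
python3 - <<'E'
from h import *
for n,(x0,y0,x1,y1) in dict(top=(170,170,300,230),side=(190,138,285,250)).items():
    c=np.load(n+"0.npz");im=c["img"]
    crop=im[y0:y1,x0:x1]
    cv2.imwrite(f"pics/{n}crop.png",cv2.resize(crop,None,fx=5,fy=5,interpolation=cv2.INTER_NEAREST))
    hsv=cv2.cvtColor(crop,cv2.COLOR_BGR2HSV)
    warm=crop[:,:,2].astype(int)-crop[:,:,0]
    m=((crop[:,:,2]>110)&(warm>4)).astype(np.uint8)
    k,l,st,ce=cv2.connectedComponentsWithStats(m)
    for i in range(1,k):
        if 60<st[i,4]<700:
            u,v=ce[i]+[x0,y0];print(n,st[i],u.round(1),v.round(1),plane(c,u,v,88).round(1),plane(c,u,v,83).round(1), crop[l==i].mean(0))
E
```

```text
top [  0   0  56  60 661] 187.8 212.8 [484.  188.9  88. ] [484.1 189.6  83. ] [108.20574887 115.36913767 122.53101362]
top [ 63  42  23  18 203] 243.1 220.4 [465.2  59.3  88. ] [465.3  59.4  83. ] [107.03940887 114.20689655 121.21674877]
side [ 25   8  16  12 125] 221.8 151.2 [514.7 161.5  88. ] [515.1 168.1  83. ] [120.912 137.008 143.2  ]
side [13 16 10 12 62] 207.6 159.6 [480.1 136.1  88. ] [480.2 142.5  83. ] [144.17741935 152.20967742 153.62903226]
side [ 32  22  17  12 136] 229.3 165.4 [525.6 107.1  88. ] [526.1 113.2  83. ] [119.88970588 136.32352941 142.82352941]
side [20 30 10 13 67] 214.3 174.1 [490.2  83.2  88. ] [490.4  89.2  83. ] [146.82089552 155.05970149 156.71641791]
side [ 39  38  18  14 156] 237.5 182.2 [535.8  48.   88. ] [536.4  53.7  83. ] [121.13461538 137.3525641  143.69230769]
side [27 46 11 13 80] 221.9 189.8 [501.   30.2  88. ] [501.3  35.8  83. ] [144.8875 152.9125 154.4375]
side [ 48  53  18  14 174] 246.1 197.2 [546.9  -0.6  88. ] [547.6   4.7  83. ] [121.08045977 137.52873563 144.02298851]
side [35 62 11 14 85] 229.9 206.7 [511.2 -22.2  88. ] [511.6 -17.1  83. ] [146.31764706 154.50588235 156.22352941]
side [  0  65  30  19 271] 206.0 211.3 [463.6 -26.8  88. ] [463.5 -21.7  83. ] [150.5498155  163.12915129 175.85608856]
```

View pics/topcrop.png

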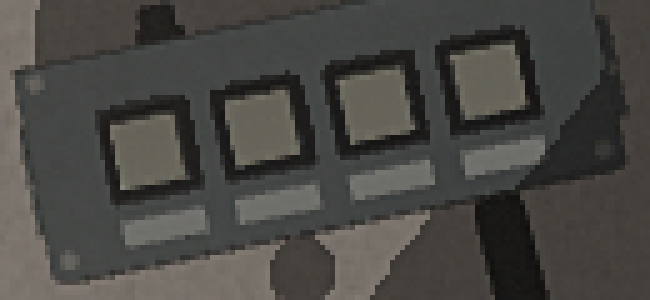

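View pics/sidecrop.png

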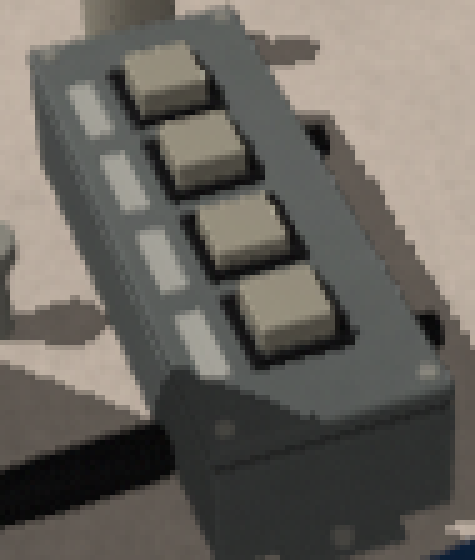

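```bash
python3 - <<'E'
from h import *
c=np.load("top0.npz");im=c["img"];x0,y0=170,170
crop=im[170:230,170:300]
P=[]
for th in (90,100,110):
    m=(crop[:,:,2]>th).astype(np.uint8)
    k,l,st,ce=cv2.connectedComponentsWithStats(m,connectivity=4)
    for i in range(1,k):
        if 80<st[i,4]<350:
            u,v=ce[i]+[x0,y0];print(th,st[i],u.round(1),v.round(1),plane(c,u,v,88).round(1),crop[l==i].mean(0).round())
E
```

```text
90 [ 90   9  15  15 166] 267.3 185.7 [546.5   1.6  88. ] [ 91. 101. 104.]
90 [ 68  14  15  15 163] 244.7 190.5 [535.4  55.1  88. ] [ 91. 101. 104.]
90 [ 45  18  15  15 167] 221.9 195.1 [525. 109.  88.] [ 92. 102. 105.]
90 [ 22  23  15  15 168] 199.0 199.9 [514.2 162.8  88. ] [ 92. 102. 105.]
90 [70 32 17  8 82] 247.9 205.4 [500.3  47.9  88. ] [106. 111. 110.]
90 [47 37 17  8 84] 225.3 210.1 [489.7 101.   88. ] [106. 110. 110.]
90 [24 41 18  8 87] 202.6 214.8 [479.  154.4  88. ] [106. 110. 110.]
90 [ 63  42  23  18 210] 243.1 220.2 [465.7  59.3  88. ] [106. 113. 120.]
100 [ 90   9  15  15 140] 267.2 185.9 [546.   2.  88.] [ 91. 101. 105.]
100 [ 68  14  15  15 152] 244.7 190.7 [535.   55.3  88. ] [ 92. 101. 105.]
100 [ 45  18  15  15 163] 221.8 195.1 [525.1 109.1  88. ] [ 92. 102. 105.]
100 [ 22  23  15  15 162] 198.9 199.8 [514.4 163.   88. ] [ 92. 102. 105.]
100 [ 63  42  23  18 205] 243.1 220.3 [465.3  59.3  88. ] [107. 114. 121.]
110 [ 63  42  23  18 203] 243.1 220.4 [465.2  59.3  88. ] [107. 114. 121.]
```

Top and side views agree on the key positions: (514,163), (525,109), (535,55) and (546,2). In the side view key 3 looks about 5 mm low. I'll still check all four by touch, so next I work out the approach.

```bash
python3 - <<'E'
from scipy.spatial.transform import Rotation as R
from cell import state
import numpy as np
s=state();m=R.from_euler('xyz',s['tcp_rot']).as_matrix();print(m.round(3))
y=m[:,1];a=np.degrees(np.arctan2(y[1],y[0]));print("jaw yaw",a,"row dir",np.degrees(np.arctan2(53.75,-10.63)))
K=np.array([[514.4,162.7],[525.1,108.9],[535.4,55.1],[546.3,1.7]]);print((K-s['eef_pos'][:2]).round(1),s['eef_pos'],s['t'])
E
```

```text
[[-0.     0.279 -0.96 ]
 [ 0.001 -0.96  -0.279]
 [-1.    -0.001 -0.   ]]
jaw yaw -73.79616460134037 row dir 101.18688352686716
[[340.  762.7]
 [350.7 708.9]
 [361.  655.1]
 [371.9 601.7]] [ 174.37244592 -599.96943625  214.12059354] 0.1
```

Call:
move_arm(targets=[[0.03,0.035,0,0,0,0,-1],[0.06,0.07,0,0,0,0,-1],[0.09,0.105,0,0,0,-1,-1],[0.12,0.14,0,0,0,-2,-1],[0.15,0.175,0,0,0,-3,-1],[0.18,0.21,0,0,0,-4,-1],[0.21,0.245,0,0,0,-5,-1],[0.24,0.28,0,0,0,-5,-1],[0.27,0.315,0,0,0,-5,-1],[0.3,0.35,0,0,0,-5,-1]])

```text
t: 1.1
eef_pos: [475.3, -248.5, 214.6]
tcp_rot: [-0.036, 1.571, -2.982]
ft_force: [1.2, -0.5, 0.2]
opening: 0.217
```

Call:
move_arm(targets=[[0.004,0.045,0,0,0,0,-1],[0.008,0.09,0,0,0,0,-1],[0.012,0.135,0,0,0,0,-1],[0.016,0.18,0,0,0,0,-1],[0.02,0.225,0,0,0,0,-1],[0.024,0.27,0,0,0,0,-1],[0.028,0.315,0,0,0,0,-1],[0.032,0.36,0,0,0,0,-1],[0.036,0.395,0,0,0,0,-1],[0.04,0.413,0,0,0,0,-1]])

```text
t: 2.1
eef_pos: [514.1, 165.5, 214.4]
tcp_rot: [-0.357, 1.57, 2.982]
ft_force: [-0.1, -0.1, -0.8]
opening: 0.006
```

Call:
move_arm(targets=[[0,0,-0.03,0,0,0,-1],[0,0,-0.06,0,0,0,-1],[0,0,-0.08,0,0,0,-1],[0,0,-0.09,0,0,0,-1],[0,0,-0.095,0,0,0,-1],[0,0,-0.095,0,0,0,-1],[0,0,-0.095,0,0,0,-1]])

```text
t: 2.8
eef_pos: [514.9, 162.9, 120.5]
tcp_rot: [3.06, 1.57, 0.114]
ft_force: [-0.1, 0.2, 0.2]
opening: 0.007
```

```bash
python3 - <<'E'
from cell import state, read_camera
import cv2
s=state();print(s)
for n in("side","wrist"):
    c=read_camera(n);im=c["img"];cv2.imwrite(f"pics/{n}1.png",im)
    if n=="side":cv2.imwrite("pics/side1c.png",cv2.resize(im[90:250,160:330],None,fx=3.5,fy=3.5,interpolation=cv2.INTER_NEAREST))
print(state()['ft_force'])
E
```

```text
{'t': 2.8, 'joints': array([ 1.84086453e-01,  4.90669337e-01,  1.86871309e+00, -1.24967186e-04,
        7.80960363e-01,  1.55946941e+00]), 'qvel': array([ 5.70815676e-06, -5.88068715e-03, -7.56888232e-04,  5.32663267e-04,
       -1.92483136e-03,  1.73088987e-03]), 'tau': array([-9.40093392e-03, -5.40845346e+01, -1.92510813e+01,  2.54562695e-02,
       -9.86131467e-02, -5.89744923e-05]), 'eef_pos': array([514.85486646, 162.87138723, 120.47729095]), 'tcp_rot': array([3.05990754, 1.56954337, 0.11381696]), 'ft_force': array([-0.05683388,  0.18976577,  0.17557458]), 'moment': array([-0.01890313,  0.05811966,  0.04396135]), 'opening': 0.006977960774561126}
[0.08101563 0.44157046 0.23888153]
```

View pics/side1c.png

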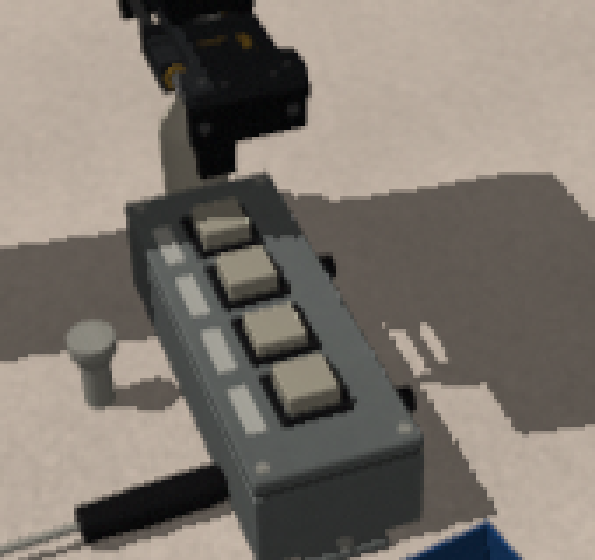

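View pics/wrist1.png

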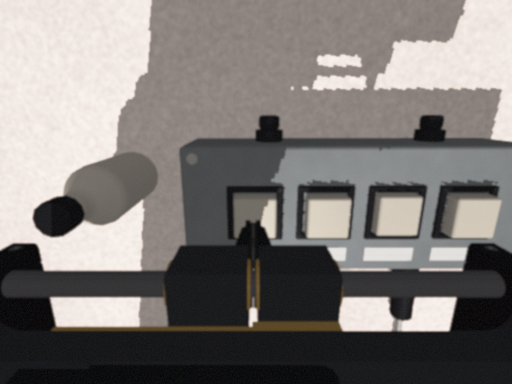

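The fingertips hang over key 1's cap (wrist view about (253,225)) and the other caps are clear. Tap key 1.

Call:
move_arm(targets=[[0,0,-0.015,0,0,0,-1],[0,0,-0.025,0,0,0,-1],[0,0,-0.029,0,0,0,-1],[0,0,-0.03,0,0,0,-1],[0,0,-0.031,0,0,0,-1],[0,0,-0.032,0,0,0,-1],[0,0,-0.033,0,0,0,-1],[0,0,-0.034,0,0,0,-1],[0,0,-0.034,0,0,0,-1]])

```text
t: 3.8
eef_pos: [514.6, 162.9, 85.9]
tcp_rot: [3.038, 1.57, 0.092]
ft_force: [0.3, 0.9, 2.9]
opening: 0.005
```

Contact at about z 88, so key 1 is up. On to key 2.

Call:
move_arm(targets=[[0,0,0.01,0,0,0,-1],[0,0,0.025,0,0,0,-1],[0.004,-0.02,0.03,0,0,0,-1],[0.0085,-0.042,0.03,0,0,0,-1],[0.0107,-0.0538,0.03,0,0,0,-1],[0.0107,-0.0538,0.025,0,0,0,-1],[0.0107,-0.0538,0.012,0,0,0,-1],[0.0107,-0.0538,0.006,0,0,0,-1],[0.0107,-0.0538,0.006,0,0,0,-1]])

```text
t: 4.7
eef_pos: [524.5, 109.5, 90.7]
tcp_rot: [-0.098, 1.569, -3.043]
ft_force: [-0.3, 0.4, 0.9]
opening: -0.001
```

Call:
move_arm(targets=[[0,0,-0.002,0,0,0,-1],[0,0,-0.003,0,0,0,-1],[0,0,-0.004,0,0,0,-1],[0,0,-0.005,0,0,0,-1],[0,0,-0.006,0,0,0,-1],[0,0,-0.006,0,0,0,-1]])

```text
t: 5.3
eef_pos: [525.2, 109.2, 85.8]
tcp_rot: [-3.135, 1.57, 0.202]
ft_force: [-1.0, 2.0, 2.3]
opening: 0.003
```

```bash
python3 -c "
from cell import state
s=state();print(s['t'],s['eef_pos'],s['ft_force'])"
```

```text
5.3 [525.23207066 109.15744812  85.8180099 ] [-1.01892612  1.98296219  2.27929013]
```

Unchanged since the cut-off: the fingers rest on key 2, which gives 2.3 N at 2 mm, so it is up. On to key 3.

Call:
move_arm(targets=[[0,0,0.01,0,0,0,-1],[0,0,0.025,0,0,0,-1],[0.004,-0.02,0.03,0,0,0,-1],[0.0085,-0.042,0.03,0,0,0,-1],[0.0105,-0.0538,0.03,0,0,0,-1],[0.0105,-0.0538,0.025,0,0,0,-1],[0.0105,-0.0538,0.012,0,0,0,-1],[0.0105,-0.0538,0.006,0,0,0,-1],[0.0105,-0.0538,0.006,0,0,0,-1]])

```text
t: 6.2
eef_pos: [534.8, 55.9, 90.2]
tcp_rot: [-0.193, 1.568, -3.138]
ft_force: [-0.6, -0.1, -0.9]
opening: 0.006
```

Call:
move_arm(targets=[[0,0,-0.002,0,0,0,-1],[0,0,-0.003,0,0,0,-1],[0,0,-0.004,0,0,0,-1],[0,0,-0.005,0,0,0,-1],[0,0,-0.006,0,0,0,-1],[0,0,-0.006,0,0,0,-1],[0,0,-0.006,0,0,0,-1]])

```text
t: 6.9
eef_pos: [535.7, 55.2, 85.7]
tcp_rot: [1.913, 1.571, -1.033]
ft_force: [0.5, 0.6, 0.1]
opening: 0.006
```

There is no contact at 85.7. I'll go on gently to the latched height (83).

Call:
move_arm(targets=[[0,0,-0.001,0,0,0,-1],[0,0,-0.002,0,0,0,-1],[0,0,-0.0025,0,0,0,-1],[0,0,-0.003,0,0,0,-1],[0,0,-0.0035,0,0,0,-1],[0,0,-0.0035,0,0,0,-1]])

```text
t: 7.5
eef_pos: [535.6, 55.2, 82.2]
tcp_rot: [1.242, 1.571, -1.704]
ft_force: [-0.9, -0.7, 2.7]
opening: 0.004
```

Key 3 doesn't touch until about 83 mm, where it gives 2.7 N, so it is the latched one. Key 4 is still to be tapped before pressing.

Call:
move_arm(targets=[[0,0,0.01,0,0,0,-1],[0,0,0.025,0,0,0,-1],[0.004,-0.02,0.033,0,0,0,-1],[0.0085,-0.042,0.033,0,0,0,-1],[0.0107,-0.0535,0.033,0,0,0,-1],[0.0107,-0.0535,0.028,0,0,0,-1],[0.0107,-0.0535,0.015,0,0,0,-1],[0.0107,-0.0535,0.0095,0,0,0,-1],[0.0107,-0.0535,0.0095,0,0,0,-1]])

```text
t: 8.4
eef_pos: [545.5, 2.4, 90.2]
tcp_rot: [-0.295, 1.568, 3.043]
ft_force: [0.2, 0.1, 0.6]
opening: 0.005
```

Call:
move_arm(targets=[[0,0,-0.002,0,0,0,-1],[0,0,-0.003,0,0,0,-1],[0,0,-0.004,0,0,0,-1],[0,0,-0.005,0,0,0,-1],[0,0,-0.006,0,0,0,-1],[0,0,-0.006,0,0,0,-1],[0,0,-0.006,0,0,0,-1]])

```text
t: 9.1
eef_pos: [546.4, 1.8, 85.8]
tcp_rot: [2.736, 1.57, -0.211]
ft_force: [-0.4, 1.8, 2.8]
opening: 0.005
```

Key 4 gives 2.8 N at 2 mm, so it is up. Back to key 3 to press it home.

Call:
move_arm(targets=[[0,0,0.01,0,0,0,-1],[0,0,0.025,0,0,0,-1],[-0.004,0.02,0.03,0,0,0,-1],[-0.0085,0.042,0.03,0,0,0,-1],[-0.0107,0.0535,0.03,0,0,0,-1],[-0.0107,0.0535,0.02,0,0,0,-1],[-0.0107,0.0535,0.008,0,0,0,-1],[-0.0107,0.0535,0.002,0,0,0,-1],[-0.0107,0.0535,-0.001,0,0,0,-1]])

```text
t: 10.0
eef_pos: [535.3, 54.5, 83.3]
tcp_rot: [-0.129, 1.569, -3.076]
ft_force: [-1.3, 0.0, 2.3]
opening: 0.005
```

Call:
move_arm(targets=[[0,0,-0.002,0,0,0,-1],[0,0,-0.003,0,0,0,-1],[0,0,-0.004,0,0,0,-1],[0,0,-0.005,0,0,0,-1],[0,0,-0.006,0,0,0,-1],[0,0,-0.0065,0,0,0,-1],[0,0,-0.0065,0,0,0,-1],[0,0,-0.0065,0,0,0,-1]])

```text
t: 10.8
eef_pos: [535.8, 55.1, 79.2]
tcp_rot: [2.632, 1.57, -0.313]
ft_force: [-4.5, -3.3, 14.0]
opening: 0.005
```

14 N means it is against the stop. Hold briefly, then lift and retreat upward.

Call:
move_arm(targets=[[0,0,0,0,0,0,-1],[0,0,0,0,0,0,-1],[0,0,0,0,0,0,-1],[0,0,0.005,0,0,0,-1],[0,0,0.015,0,0,0,-1],[0,0,0.04,0,0,0,-1],[0,0,0.08,0,0,0,-1],[0,0,0.12,0,0,0,-1],[0,0,0.14,0,0,0,-1]])

```text
t: 11.7
eef_pos: [536.4, 55.5, 221.9]
tcp_rot: [2.979, 1.567, 0.033]
ft_force: [0.3, -0.4, -0.4]
opening: 0.003
```

Call:
move_arm(targets=[[0,-0.04,0,0,0,0,-1],[0,-0.085,0,0,0,0,-1],[0,-0.13,0,0,0,0,-1],[0,-0.175,0,0,0,0,-1],[0,-0.22,0,0,0,0,-1],[0,-0.265,0,0,0,0,-1],[0,-0.31,0,0,0,0,-1],[0,-0.34,0,0,0,0,-1],[0,-0.34,0,0,0,0,-1],[0,-0.34,0,0,0,0,-1]])

```text
t: 12.7
eef_pos: [535.4, -284.7, 218.1]
tcp_rot: [-1.324, 1.57, 2.012]
ft_force: [1.0, 0.2, -0.8]
opening: 0.004
```

```bash
python3 - <<'E'
from cell import state, read_camera
from h import *
s=state();print(s['t'],s['eef_pos'],s['ft_force'])
for n,(x0,y0,x1,y1) in dict(side=(190,138,285,250),top=(120,130,370,290)).items():
    c=read_camera(n);im=c["img"];cv2.imwrite(f"pics/{n}2.png",im)
    crop=im[y0:y1,x0:x1]
    cv2.imwrite(f"pics/{n}2c.png",cv2.resize(crop,None,fx=5 if n=="side" else 3,fy=5 if n=="side" else 3,interpolation=cv2.INTER_NEAREST))
    old=np.load(n+"0.npz")["img"]
    if n=="side":
      for im_ in(old,im):
        cr=im_[y0:y1,x0:x1];w=cr[:,:,2].astype(int)-cr[:,:,0]
        m=((cr[:,:,2]>110)&(w>16)).astype(np.uint8)
        k,l,st,ce=cv2.connectedComponentsWithStats(m)
        for i in range(1,k):
          if 60<st[i,4]<260:
            u,v=ce[i]+[x0,y0];print(n,st[i],u.round(1),v.round(1),plane(c,u,v,88).round(1))
E
```

```text
12.7 [ 535.41352521 -284.74292701  218.11806361] [ 0.98607429  0.20579975 -0.75584337]
side [ 25   8  16  12 121] 221.8 151.3 [514.8 161.   88. ]
side [ 32  22  17  12 136] 229.3 165.4 [525.6 107.1  88. ]
side [ 40  38  17  14 152] 237.5 182.3 [535.9  47.6  88. ]
side [ 48  53  18  14 174] 246.1 197.2 [546.9  -0.6  88. ]
```

View pics/side2c.png

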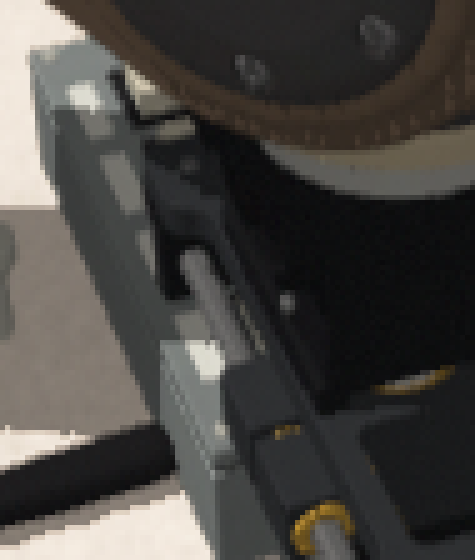

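View pics/side2.png

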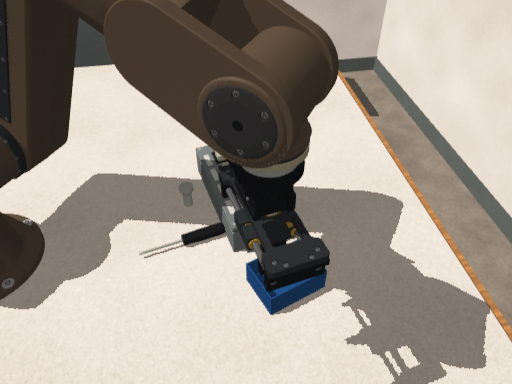

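The arm blocks the view at (265,180), so I'll move it back towards its start pose.

Call:
move_arm(targets=[[-0.03,-0.03,0,0,0,0,-1],[-0.06,-0.06,0,0,0,0,-1],[-0.09,-0.09,0,0,0,0,-1],[-0.12,-0.12,0,0,0,0,-1],[-0.15,-0.15,0,0,0,0,-1],[-0.18,-0.18,0,0,0,0,-1],[-0.21,-0.21,0,0,0,0,-1],[-0.24,-0.24,0,0,0,0,-1],[-0.27,-0.27,0,0,0,0,-1],[-0.31,-0.31,0,0,0,0,-1]])

```text
t: 13.8
eef_pos: [230.5, -589.9, 218.7]
tcp_rot: [2.306, 1.57, -0.638]
ft_force: [0.7, -1.1, 0.0]
opening: 0.001
```

```bash
python3 - <<'E'
from cell import state, read_camera
from h import *
s=state();print(s['t'],s['eef_pos'],s['ft_force'])
for n,(x0,y0,x1,y1) in dict(side=(190,138,285,250),top=(120,130,370,290)).items():
    c=read_camera(n);im=c["img"];cv2.imwrite(f"pics/{n}3.png",im)
    f=5 if n=="side" else 3
    cv2.imwrite(f"pics/{n}3c.png",cv2.resize(im[y0:y1,x0:x1],None,fx=f,fy=f,interpolation=cv2.INTER_NEAREST))
    if n=="side":
        cr=im[y0:y1,x0:x1];w=cr[:,:,2].astype(int)-cr[:,:,0]
        m=((cr[:,:,2]>110)&(w>16)).astype(np.uint8)
        k,l,st,ce=cv2.connectedComponentsWithStats(m)
        for i in range(1,k):
          if 60<st[i,4]<260:
            u,v=ce[i]+[x0,y0];print(n,st[i],u.round(1),v.round(1),plane(c,u,v,88).round(1))
E
```

```text
13.8 [ 230.54040181 -589.94992581  218.73471522] [ 0.74044767 -1.14995859  0.00478897]
side [ 25   9  16  11 120] 221.8 151.4 [514.7 160.8  88. ]
side [ 32  22  17  13 137] 229.3 165.4 [525.5 106.9  88. ]
side [ 40  37  17  13 152] 237.4 180.7 [536.3  53.   88. ]
side [ 48  53  18  14 174] 246.1 197.2 [546.9  -0.6  88. ]
side [  5  65  22  12 109] 207.6 208.6 [467.1 -20.   88. ]
```

View pics/side3.png

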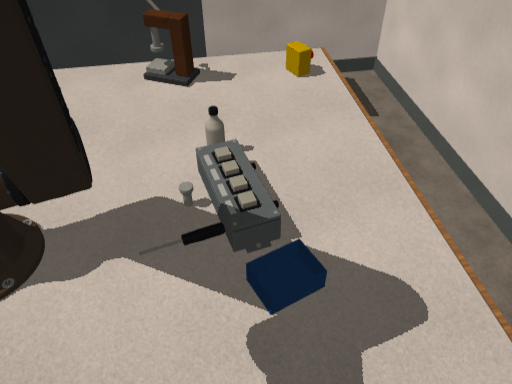

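View pics/side3c.png

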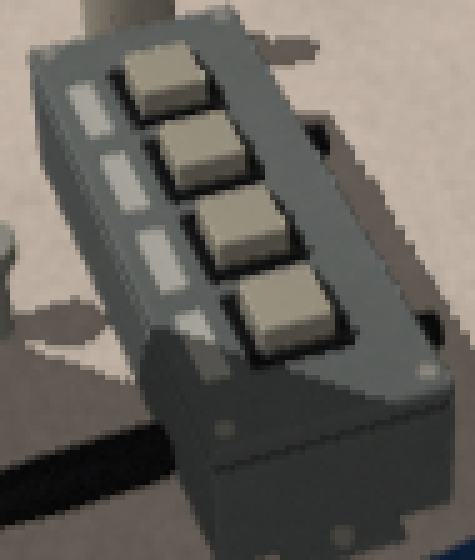

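View pics/top3.png

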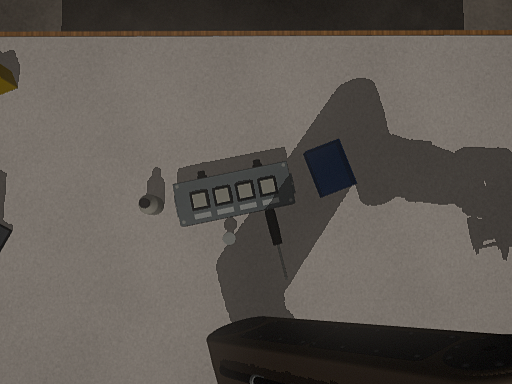

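The caps are now evenly spaced, with key 3 risen from row 182.3 to 180.7 in the side view. The bottle, collet, screwdriver and bin are where they were. Handing in.

```bash
python3 -c "
from cell import job_done
print(job_done())"
```

```text
the job is handed in; nothing more can be done
None
```

All four keys now stand up, and the job was handed in at about 14 s. I tapped the row from left to right with the shut fingertips:

| Key (left to right) | Touch | State found |
|---|---|---|
| 1 | 2.9 N about 2 mm below the up height | up |
| 2 | 2.3 N about 2 mm below | up |
| 3 | nothing at 85.7 mm, 2.7 N at about 82 mm | latched |
| 4 | 2.8 N about 2 mm below | up |

I then went back to key 3, pressed it to the stop (14 N at 79 mm), held it briefly and let go.

**Last checks:** In the last side view the four caps are evenly spaced at the up height. Key 3's ray, cast onto the 88 mm plane, moved from y = 47.6 to 53.0, where an up cap should appear. By eye in both views, the bottle, collet, screwdriver and bin had not moved, and the arm was clear of everything. One earlier check told me nothing, because the arm was blocking the view, so I moved it back and looked again. No checks disagreed.

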